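Set the tea stand for the evening

ROBOT

A 6-joint arm with a two-finger parallel gripper is mounted at the origin on the work surface. World frame = base frame: x ahead of the robot, y to its left, z up, the work surface at z = 0. Lengths are in mm, angles in rad, forces in N, time in s.
With the tool pointing down it reaches from about 300 to 875 mm from the base axis. Payload 6.4 kg.
Tool frame: the origin (TCP) lies midway between the tips of the shut fingers; the grasp point (between the pads) lies 19 mm behind it; z points along the fingers, y is the line along which they close (so a half turn about z gives the same grasp; the last joint's range is limited). The gripper opens to 85 mm and grips with 20 to 120 N. Pads are 22 mm wide; open, the fingers measure 114 mm over their backs; the gripper's body (76 mm by 85 mm) begins 54 mm behind the grasp point. The pads swing forward as they close: fully open they stand 13 mm farther back than shut.
Start: joints at [-1.493, 0.181, 1.607, -0, 1.354, -0.206], TCP at [161.019, -552.009, 231.288] pointing down, gripper open.
Joint ranges: [-2.99, 2.99], [-0.89, 2.07], [0.3, 2.58], [-1.14, 4.28], [0, 2.63], [-3.12, 3.12]. Speed limits (rad/s): [2.57, 2.57, 3.01, 3.14, 3.14, 3.14].

INTERFACE

Orientations are given as a unit quaternion [x, y, z, w].
In Python, from station import * gives the robot as it stands. The module is installed in compiled form; this text tells all that it offers.
- The arm moves only by the tool step_arm, never from a script. Its argument "commands" is a list of rows, each an object with "dr": the turn, a rotation vector about the world's x, y, z in degrees, a list of three; "delta_pos": the shift along the world's x, y, z in cm, a list of three; "grip": the opening, from 0 (shut) to 1 (fully open). A call has exactly 8 rows; each row is the pose to reach, as a shift and turn from the pose commanded when the call began; what a row does not reach only later rows make up. A row lasts 1/8 s, in which the tool goes at most 62.5 mm and 10.7 degrees, less where a joint would pass 70% of its speed; a pose out of reach is approached as far as the arm can. A call with a gripper value outside its range is refused whole. The fingers move at their own pace and stop on an object; the grip force is fixed at half the most. Time passes only in rows, so rows that repeat a pose let the fingers close, or fill a call up. It gives the time, the measured TCP pose, the force, the opening and the grip force at its end, in the units of the state.
- state(): the state, without advancing time (a new reading comes with each control period).
- capture(name): name is "scene" or "top" or "wrist"; returns a dict with "pixels" (420x560x3 uint8, blue, green, red), "mtx" (3x3 intrinsics, pixels), "R" (3x3) and "t" (3): a world point X has camera coordinates R X + t. Camera axes: x right, y down, z forward; pixel columns grow to the right and rows downward; lengths in mm; the calibration is good to about 2 mm. The wrist camera is an equidistant fisheye: a pixel r from the principal point sees the ray r / f radians off the axis. A picture is of the moment at which its call begins. There is no depth.
- finish_job(): hands the job in; it is judged then, once.
The state is a dict: "clock": time; "qpos": joint angles; "dq": joint speeds; "tau": joint torques, N m; "eef_pos": TCP position; "eef_rot": TCP orientation; "ft_force": force on the tool from outside, world axes, zero at the start; "ft_torque": the same for the moment, N m; "gripper_width": finger opening in mm; "grasp_force": force on a finger pad.
Only numpy, scipy, OpenCV 4.12 (cv2) and the standard library are available. Lean on these libraries where they do the work, as an engineer would, in place of code of your own. Each camera call takes 0.05 s, during which the arm holds its last target. There are 200 camera calls.

TASK

Set the tea stand ready for the evening. First set the porcelain teacup down upright, without tipping or dropping it, in the middle of the narrow upper shelf, between the jar and the tin; then close the sugar pot's lid fully, and lay the wooden spoon, right side up, across the two little forks on top of the closed lid, balanced about its middle. Last, push the toggle switch all the way over, away from the robot, to turn on the light, and leave the other things standing where they are.

Things in the scene. Friction and masses are not known exactly. Their poses are not given: they have to be found in the camera images.
- stand: Bamboo stand, 340 (x) by 680 (y) mm, origin on the worktop under its centre; x away from the robot, y left, z up. Black tray on the lower tier: floor at z = 36 mm, inside x -154 to 95, y -324 to 324, rim to 44 mm. Upper tier: narrow board 60 (x) by 420 (y) mm, 14 thick, top at z = 150 mm, centred at x = 140, y = 0, on posts at y = +-190.
- shelf_spot (a point): The middle of the upper board's top face; axes as the stand's. The cup belongs here, with its foot centred across the 60 mm depth.
- cup: White porcelain teacup with a loop handle, 62 mm high, straight-sided: outer diameter 59 to 60 mm from 18 mm height to the rim, wall 4 mm, foot diameter 44 mm. Handle on its +y side, reaching 52 mm from the axis, at 16 to 56 mm height. Origin at the centre of the underside, z up. 160 g. Stands in one of three places on the tray.
- pot: Squat round steel sugar pot, fixed, 94 mm diameter and 60 mm high. Origin at the centre of its underside on the tray, z up. The lid's hinge axis runs along the pot's y at x = 50 mm, z = 60 mm in this frame (the side away from the robot).
- lid (a joint): Lid hinge angle in rad: 0 closed and level, about 1.5 standing straight up on the hinge. The hinge is stiff: the lid stays where it is left (about 1 to 2 N at the tab moves it). The lid is a steel disc, 98 mm diameter, its top face 7 mm above the hinge axis when closed.
- lid_tab (a point): Middle of the end of the lid's flat front tab (30 mm wide along y, 6 mm thick), on its top face, 116 mm from the hinge axis. Axes turn with the lid: z out of the lid's top (up when closed; away from the robot when open), x towards the hinge.
- lid_rest (a point): Spoon rest on the lid: midway between its two forks, level with their floors, 14 mm above the lid's top face and over the disc's centre. Axes turn with the lid: x to the hinge, y through both forks, z up when closed. Forks at y = +-32 mm, 7 mm thick (y), 34 mm wide (x), prongs 11 mm high with a 20 mm gap. The 57 mm between the forks is clear.
- spoon: Wooden spoon, 180 mm long, lying on the tray. Origin under the handle, near the balance point; x runs along the handle to the bowl, z up. Handle 10 mm wide and 10 mm high, from x = -90 to 52 mm, its underside at z = 0; round bowl of 42 mm diameter, 12 mm high, centred at x = 69 mm, hollow side up. 30 g. Grip it near the origin.
- switch (a joint): Toggle angle in rad: 0 leans towards the robot (off), 1.0 leans away from it (on, end stop). Stays where it is left.
- switch_tip (a point): Centre of the 26 mm grey ball at the end of the toggle, 80 mm from its pivot (pivot 22 mm above the tray; white block 70 x 50 x 25 mm under it). Axes turn with the toggle; x points the way it is pushed, apart from the lever's tilt. The ball moves about 77 mm forward from off to on.
- glass: Stemmed clear glass dessert cup, 66 mm diameter, 70 mm high, origin at the centre of the underside. Leave it alone. Stands on the tray.
- jug: Plain steel milk cup without a handle, 52 mm diameter, 55 mm high, origin at the centre of the underside. Leave it alone. Stands on the tray.
- jar: Amber glass jar, 54 mm diameter, 68 mm high, origin at the centre of the underside, on the right part of the upper board. Leave it alone.
- tin: Tea tin, 58 mm diameter, 75 mm high, origin at the centre of the underside, on the left part of the upper board. Leave it alone.
Not all that is in view belongs to the job. What is meant by the spoon is not purple or yellow, and is the smaller of those in its own colour.

How it is judged (in metres and radians):
On the way, in this order (a step that is already met when the one before it is completed fails the run):
1. the teacup stands upright in the middle of the upper shelf, let go (x of cup in the frame of shelf_spot between -0.016 and 0.016 m and y of cup in the frame of shelf_spot between -0.07 and 0.07 m and z of cup in the frame of shelf_spot between -0.004 and 0.005 m and angle between cup's own z axis and vertical below 0.1 rad and linear speed of cup below 0.03 m/s and contact force between cup and the fingers below 0.1 N), for 0.2 s.
2. the sugar pot's lid is closed (value of joint lid below 0.08 rad), for 0.2 s.
3. the spoon lies across both forks on the closed lid, let go (value of joint lid below 0.08 rad and x of spoon in the frame of lid_rest between -0.008 and 0.008 m and y of spoon in the frame of lid_rest between -0.02 and 0.02 m and z of spoon in the frame of lid_rest between -0.004 and 0.005 m and angle between the x axis of spoon and the y axis of lid_rest, either way round below 0.15 rad and angle between the z axis of spoon and the z axis of lid_rest, either way round below 0.2 rad and angle between spoon's own z axis and vertical below 0.3 rad and linear speed of spoon below 0.03 m/s and contact force between spoon and the fingers below 0.1 N), for 0.2 s.
4. the toggle is over to on (value of joint switch above 0.85 rad), for 0.2 s.
At the end, for the whole second after the job is handed in: Cup upright (0.1 rad), let go, on the upper board within 16 mm of its centre line and 70 mm of its middle; lid within 0.08 rad of closed; spoon let go, right side up on both fork floors (5 mm), along them (0.15 rad), within 8 mm across and 20 mm along; toggle past 0.85 rad; all at rest (all of step 1 and all of step 3 and value of joint switch above 0.85 rad); the robot touches nothing.
It fails at once if the glass cup, milk cup, jar or tin is pushed more than 30 mm or knocked over (distance of any of glass, jug, jar, tin from where it was at the start of the episode above 0.03 m or angle between any of glass, jug, jar, tin's own z axis and vertical above 0.5 rad).
It fails at once if the porcelain cup is tipped by more than about 35 degrees (angle between cup's own z axis and vertical above 0.6 rad).
It fails at once if the porcelain cup is dropped: it falls free at more than 0.5 m/s (some 13 mm of fall) (linear speed of cup above 0.5 m/s and contact force between cup and anything else below 0.05 N).
It also fails if it takes over 72 s, if anything falls off the work surface, if the arm or the gripper's body presses on something with over 40 N, if the wrist force passes 120 N, or if a joint passes its speed limit or range.

## Working session

There is one attempt and no reset: what is moved stays moved. The work goes in short steps, Python scripts to look and compute and a tool call to move; the robot and the scene stay as the last step left them, time stands still between calls to the robot, and variables do not carry over. Pictures are saved under pics/ and viewed, at most 13 in all, crops included, and the job is handed in when it is done.

Besides the shell and the picture viewer there is one more tool, called after "Request:" in YAML: its name, and indented under it one key for each argument. step_arm: Moves the arm, as the interface text tells. Its arguments: {"type":"object","properties":{"commands":{"type":"array"}},"required":["commands"]}

```bash
mkdir -p pics; cat > h.py <<'E'
from station import *
import numpy as np, cv2, pickle
def snap(n,f):
    c=capture(n); cv2.imwrite(f'pics/{f}.png',c['pixels']); pickle.dump(c,open(f'pics/{f}.pkl','wb')); return c
def load(f): return pickle.load(open(f'pics/{f}.pkl','rb'))
def ray(c,u,v,fish=False):
    K=np.array(c['mtx']);R=np.array(c['R']);t=np.array(c['t'])
    x=(u-K[0,2])/K[0,0];y=(v-K[1,2])/K[1,1]
    if fish:
        r=np.hypot(x,y);d=np.array([x/r*np.sin(r),y/r*np.sin(r),np.cos(r)])
    else: d=np.array([x,y,1.])
    d=R.T@d;return -R.T@t,d/np.linalg.norm(d)
def atz(c,u,v,z,fish=False):
    o,d=ray(c,u,v,fish);return o+d*(z-o[2])/d[2]
def tri(L):
    A=np.zeros((3,3));b=np.zeros(3);P=[]
    for c,u,v,f in L:
        o,d=ray(c,u,v,f);M=np.eye(3)-np.outer(d,d);A+=M;b+=M@o;P.append((M,o))
    X=np.linalg.solve(A,b);return X,[round(float(np.linalg.norm(M@(X-o))),1) for M,o in P]
def proj(c,X):
    p=np.array(c['R'])@np.array(X,float)+np.array(c['t']);p=np.array(c['mtx'])@p;return p[:2]/p[2]
E
python3 - <<'E'
from h import *
a=snap('scene','s0');b=snap('top','t0');snap('wrist','w0')
for c in(a,b): print(c['mtx'],-np.array(c['R']).T@c['t'],c['R'])
cv2.imwrite('pics/t0b.png',cv2.resize(b['pixels'],(800,600),interpolation=cv2.INTER_CUBIC))
cv2.imwrite('pics/s0b.png',cv2.resize(a['pixels'],(800,600),interpolation=cv2.INTER_CUBIC))
print(state())
E
```

```text
[[391.09516395   0.         276.38096846]
 [  0.         391.09516395 208.61928638]
 [  0.           0.           1.        ]] [ 847.83911522 -546.84470544  773.64115272] [[ 0.89119511  0.45343405  0.01299342]
 [ 0.30491947 -0.57760041 -0.75723304]
 [-0.33585024  0.67880433 -0.65301554]]
[[434.52042099   0.         284.69600404]
 [  0.         434.52042099 209.11659282]
 [  0.           0.           1.        ]] [ 377.97811525  138.12724258 1347.24198195] [[ 0.02636197 -0.9996325   0.00631728]
 [-0.99363894 -0.02689499 -0.10935406]
 [ 0.10948377 -0.00339431 -0.99398279]]
{'clock': 0.15, 'qpos': array([-1.49330874e+00,  1.81380542e-01,  1.60774615e+00,  8.18988937e-06,
        1.35379324e+00, -2.06302513e-01]), 'dq': array([-4.36556996e-04, -1.07583695e-03, -1.81831493e-03, -1.96933668e-04,
        7.97242725e-05,  1.05044064e-03]), 'tau': array([ 1.80783791e-03, -4.45259106e+01, -3.51690030e+01, -2.75920193e-04,
        5.81476415e-03,  8.97849688e-07]), 'eef_pos': array([ 160.98365833, -551.58266378,  230.6009426 ]), 'eef_rot': array([ 9.89949684e-01,  1.41418465e-01,  4.67035906e-05, -6.62002571e-04]), 'ft_force': array([-0.33546973, -0.25728032,  0.78099153]), 'ft_torque': array([-0.0511873 ,  0.01249422,  0.06154211]), 'grasp_force': 0.0, 'gripper_width': 85.42514152674242}
```

View pics/t0b.png

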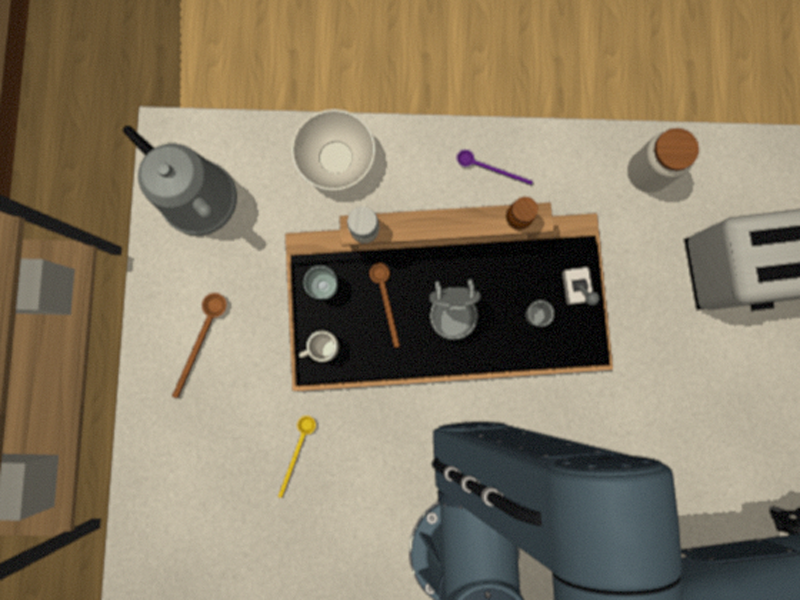

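View pics/s0b.png

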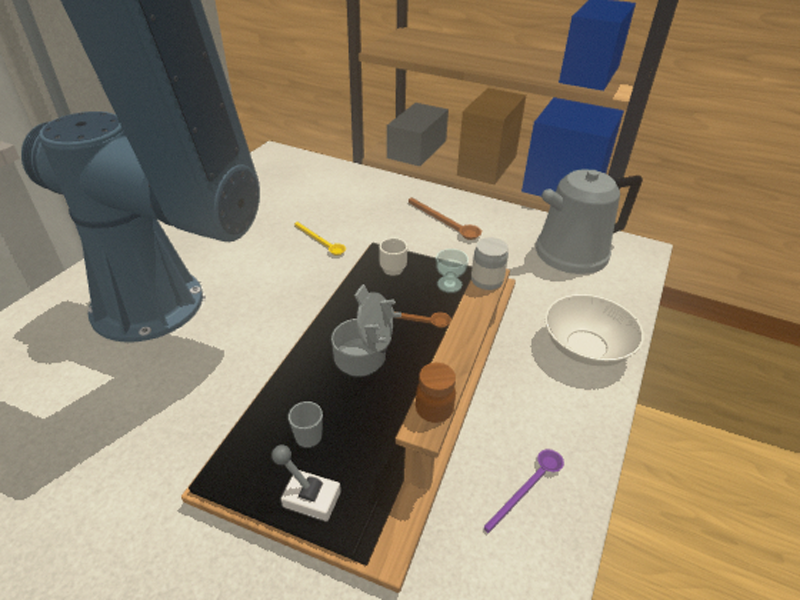

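The top view shows the stand with near corners at (296,390) and (611,369), the cup at (322,347) with its handle to the left, the glass at (320,283), the pot at (454,315) with its lid open, the jug at (540,313) and the switch at (580,288). 

Spoon candidates in the top view: purple (466,158), yellow (307,425), large brown (214,305) on the worktop, and small brown (380,272)–(397,346) on the tray. The last one fits, as it is brown and the smaller of the two. I'll confirm it in the crop.

```bash
python3 - <<'E'
from h import *
b=load('t0');a=load('s0')
cv2.imwrite('pics/tc.png',cv2.resize(b['pixels'][135:285,190:440],(800,480),interpolation=cv2.INTER_CUBIC))  #3.2x
cv2.imwrite('pics/sc.png',cv2.resize(a['pixels'][160:370,130:370],None,fx=2.8,fy=2.8,interpolation=cv2.INTER_CUBIC))
E
```

```text
(no output)
```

View pics/tc.png

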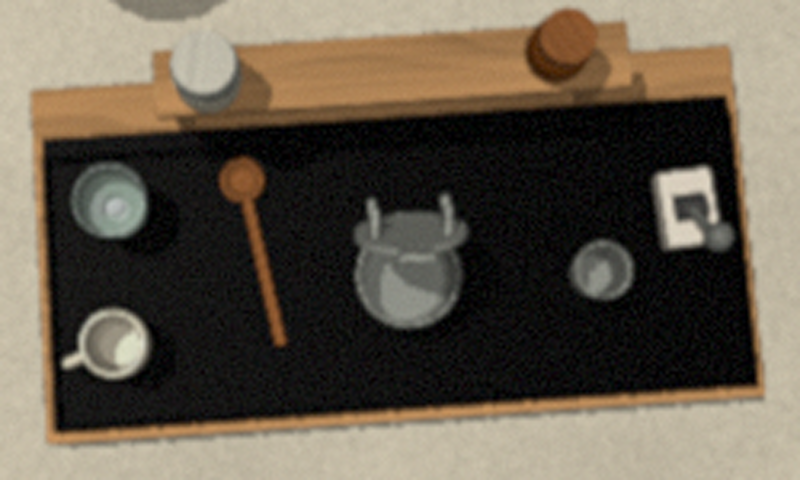

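View pics/sc.png

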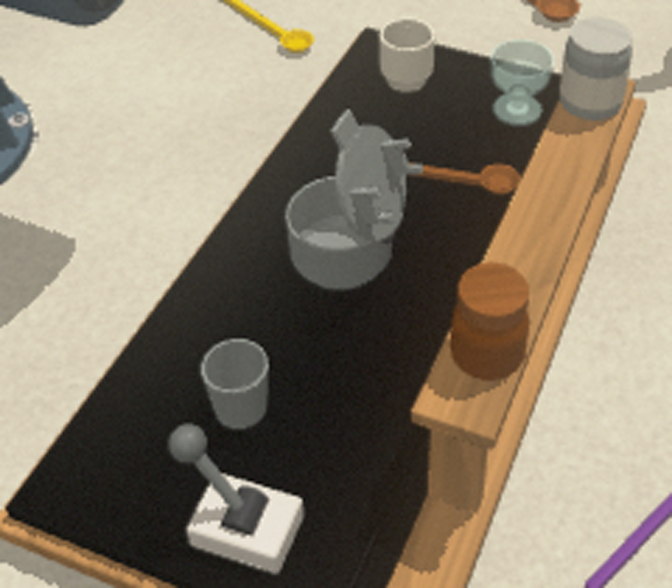

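The crop confirms the small brown spoon, with its bowl at (242,180) and handle end at (281,345), lying on the tray hollow side up. The cup rim is at (115,343) in the top crop and (407,39) in the scene crop. The lid stands open with its forks facing away from the robot, and the toggle ball is at (719,235) top and (188,442) scene.

```bash
cat >> h.py <<'E'
def T(u,v): return u/3.2+190-.5+.16, v/3.2+135-.5+.16
def S(u,v): return u/2.8+130-.5+.18, v/2.8+160-.5+.18
E
python3 - <<'E'
from h import *
from scipy.optimize import least_squares
b=load('t0');a=load('s0')
np.set_printoptions(precision=1,suppress=True)
for n,t,s in [('cup rim z98',(115,343),(407,39)),('glass rim',(110,200),(522,58)),('pot rim z96',(408,275),(339,218)),('ball',(719,235),(188,442)),('bowl',(242,180),(500,179)),('jug rim z91',(602,268),(236,367)),('jar top z218',(570,34),(493,292)),('tin top 225',(205,64),(599,41)),
 ('shelfR near corner',(632,86),(413,412)),('tray in near right',(757,383),(8,515)),('forkR',(447,205),(365,205)),('forkL',(373,207),(398,143))]:
    print(n,*tri([(b,*T(*t),0),(a,*S(*s),0)]))
print('handle end',atz(b,*T(281,345),46),'bowl',atz(b,*T(242,180),48))
# stand fit: points in stand frame w/ top px
P=[((-170,340,44),(50,443)),((-170,-340,44),(763,397)),((170,340,44),(31,92)),((170,-340,44),(729,47)),((110,210,150),(156,117)),((110,-210,150),(632,86)),((170,-210,150),(625,23)),((170,210,150),(152,52)),((-154,324,36),(57,432)),((-154,-324,36),(757,384)),((95,324,36),(44,142)),((95,-324,36),(725,99))]
def tf(p,X): c,s=np.cos(p[2]),np.sin(p[2]);return np.array([p[0]+c*X[0]-s*X[1],p[1]+s*X[0]+c*X[1],X[2]])
f=lambda p:np.concatenate([proj(b,tf(p,X))-T(*t) for X,t in P])
r=least_squares(f,[550,130,0.05],loss='soft_l1');print('stand',r.x[:2],r.x[2]);print(r.fun.reshape(-1,2))
p=r.x;print('shelf spot',tf(p,(140,0,150)))
for X in [(170,-210,150),(110,-210,150),(-170,-340,44),(-154,-324,36)]:
    q=proj(a,tf(p,X));print('scene crop px',(q-[130-.32,160-.32])*2.8)
E
```

```text
cup rim z98 [418.7 302.8  90.4] [2.1, 2.1]
glass rim [546.7 310.6 104.7] [2.1, 2.1]
pot rim z96 [486.9  39.2  86.6] [1.4, 1.4]
ball [ 525.8 -231.3  129.9] [1.2, 1.2]
bowl [577.  194.8  44.4] [1.8, 1.8]
jug rim z91 [ 497.6 -137.8   86.4] [0.8, 0.8]
jar top z218 [680.9 -82.5 214.5] [0.9, 0.9]
tin top 225 [647.1 220.9 217.1] [1.7, 1.7]
shelfR near corner [ 654.7 -150.1  146.3] [2.0, 2.0]
tray in near right [ 397.7 -295.6   33.8] [0.8, 0.8]
forkR [537.9   8.5 153.2] [4.6, 4.6]
forkL [533.1  73.9 167.4] [3.9, 3.9]
handle end [420.5 152.6  46. ] bowl [574.8 193.8  48. ]
stand [521.6  48.2] 0.09214614814768222
[[-2.4  1. ]
 [ 2.6  0.2]
 [-1.5 -1.7]
 [ 1.9 -1.6]
 [-0.4  0.4]
 [ 0.2  0.6]
 [ 0.4 -0.6]
 [-0.3 -0.3]
 [ 1.  -1.4]
 [-2.3 -0.7]
 [ 1.2  7.1]
 [-0.5  7. ]]
shelf spot [661.   61.1 150. ]
scene crop px [488.2 436.1]
scene crop px [404.3 407.4]
scene crop px [-21.2 511.1]
scene crop px [ 13.3 506. ]
```

Request:
step_arm:
  commands:
    - {"delta_pos":[3.3,5,1.7],"dr":[0,0,5.5],"grip":1}
    - {"delta_pos":[6.7,10,3.3],"dr":[0,0,11],"grip":1}
    - {"delta_pos":[10,15,5],"dr":[0,0,16.5],"grip":1}
    - {"delta_pos":[13.5,20,6.5],"dr":[0,0,22],"grip":1}
    - {"delta_pos":[17,25,8],"dr":[0,0,27.5],"grip":1}
    - {"delta_pos":[20.3,30,10],"dr":[0,0,33],"grip":1}
    - {"delta_pos":[23.7,35,11.5],"dr":[0,0,38.5],"grip":1}
    - {"delta_pos":[27,40,13],"dr":[0,0,45],"grip":1}

```text
clock: 1.15
eef_pos: [431.5, -150.5, 361.8]
eef_rot: [0.86, 0.511, 0.0, 0.0]
ft_force: [0.2, -0.7, 0.6]
gripper_width: 85.3
grasp_force: 0.0
```

Request:
step_arm:
  commands:
    - {"delta_pos":[-0.1,5.5,0],"dr":[0,0,5],"grip":1}
    - {"delta_pos":[-0.3,11,0],"dr":[0,0,10],"grip":1}
    - {"delta_pos":[-0.5,16.5,0],"dr":[0,0,15],"grip":1}
    - {"delta_pos":[-0.6,22,0],"dr":[0,0,20],"grip":1}
    - {"delta_pos":[-0.8,28,0],"dr":[0,0,25],"grip":1}
    - {"delta_pos":[-0.9,34,0],"dr":[0,0,31],"grip":1}
    - {"delta_pos":[-1,40,0],"dr":[0,0,36],"grip":1}
    - {"delta_pos":[-1,45,0],"dr":[0,0,41],"grip":1}

```text
clock: 2.15
eef_pos: [420.1, 299.9, 361.0]
eef_rot: [0.626, 0.78, -0.0, -0.0]
ft_force: [0.0, -0.1, 0.0]
gripper_width: 85.2
grasp_force: 0.0
```

```bash
python3 - <<'E'
from h import *
s=state();print(s['clock'],s['eef_pos'],s['eef_rot'],s['qpos'],s['ft_force'])
c=snap('wrist','w1');print(c['mtx'],-np.array(c['R']).T@c['t'],c['R'])
cv2.imwrite('pics/w1b.png',cv2.resize(c['pixels'],(800,600),interpolation=cv2.INTER_CUBIC))
snap('top','t1')
E
```

```text
2.15 [420.13024209 299.92046183 361.02583135] [ 6.25990564e-01  7.79830631e-01 -8.60439539e-06 -2.05457450e-05] [ 3.89724796e-01 -3.20717442e-02  1.57561605e+00  2.76582929e-05
  1.59808328e+00  1.71731457e-01] [ 0.0303578  -0.09930231  0.01009274]
[[325.1922621    0.         280.2378574 ]
 [  0.         325.1922621  205.99803421]
 [  0.           0.           1.        ]] [401.76537488 378.95613635 502.59287088] [[ 9.76496764e-01  2.15531710e-01 -3.88492317e-04]
 [ 2.04686500e-01 -9.26793422e-01  3.14892663e-01]
 [ 6.75093020e-02 -3.07571186e-01 -9.49127210e-01]]
```

View pics/w1b.png

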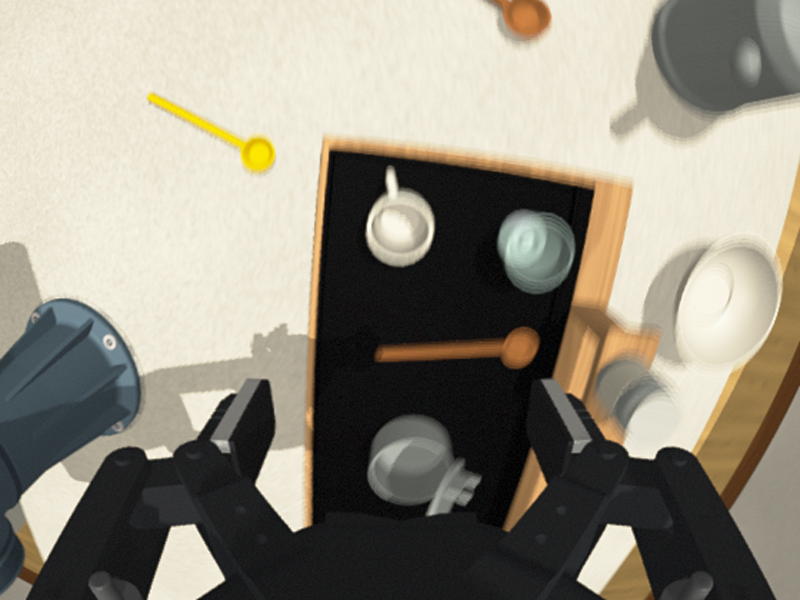

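The wrist view shows the cup rim at (400,227) with its handle tip at (391,168), the glass at (536,250), and the spoon from (377,354) to its bowl at (520,347). The pot rim is at (412,460).

```bash
python3 - <<'E'
from h import *
np.set_printoptions(precision=1,suppress=True)
b=load('t0');a=load('s0');w=load('w1')
W=lambda u,v:(u*.7,v*.7)
for n,wp,z in[('cup',(400,227),98),('handle',(391,168),85),('spoonend',(377,354),46),('bowl',(520,347),48),('pot',(410,459),96),('spoon mid',(448,350),46)]:
    print(n,atz(w,*W(*wp),z,1))
print('cup top only',atz(b,*T(115,343),98),'handle',atz(b,*T(66,362),85),'pot top only',atz(b,*T(408,275),96))
for n,wp,t,s in[('cup',(400,227),(115,343),(407,39)),('bowl',(520,347),(242,180),(500,179)),('pot',(410,459),(408,275),(339,218))]:
    print(n,*tri([(w,*W(*wp),1),(b,*T(*t),0),(a,*S(*s),0)]),*tri([(w,*W(*wp),1),(a,*S(*s),0)]))
E
```

```text
cup [416.8 308.8  98. ]
handle [397.9 357.3  85. ]
spoonend [424.2 158.6  46. ]
bowl [576.  200.3  48. ]
pot [482.1  63.4  96. ]
spoon mid [498.6 179.8  46. ]
cup top only [416.6 300.7  98. ] handle [398.8 345.9  85. ] pot top only [485.   39.2  96. ]
cup [417.8 305.2  87.8] [1.9, 3.2, 2.0] [417.9 307.3  87.6] [0.8, 0.8]
bowl [577.3 196.5  42.4] [1.9, 2.9, 1.2] [577.9 198.1  42.4] [0.2, 0.2]
pot [485.8  43.5  77.9] [4.7, 5.8, 3.2] [484.6  48.3  77.4] [1.4, 1.4]
```

Request:
step_arm:
  commands:
    - {"delta_pos":[0,0,-5],"dr":[0,0,0],"grip":1}
    - {"delta_pos":[0,0,-9],"dr":[0,0,0],"grip":1}
    - {"delta_pos":[0,0,-11],"dr":[0,0,0],"grip":1}
    - {"delta_pos":[0,0,-11],"dr":[0,0,0],"grip":1}
    - {"delta_pos":[0,0,-11],"dr":[0,0,0],"grip":1}
    - {"delta_pos":[0,0,-11],"dr":[0,0,0],"grip":1}
    - {"delta_pos":[0,0,-11],"dr":[0,0,0],"grip":1}
    - {"delta_pos":[0,0,-11],"dr":[0,0,0],"grip":1}

```text
clock: 3.25
eef_pos: [421.0, 297.8, 251.7]
eef_rot: [0.628, 0.779, 0.0, 0.0]
ft_force: [-0.5, 0.0, -0.0]
gripper_width: 85.5
grasp_force: 0.0
```

```bash
python3 - <<'E'
from h import *
np.set_printoptions(precision=1,suppress=True)
s=state();print(s['clock'],s['eef_pos'],s['eef_rot'],s['ft_force'])
c=snap('wrist','w2');b=load('t0');a=load('s0')
im=c['pixels']; cv2.imwrite('pics/w2b.png',cv2.resize(im,(800,600),interpolation=cv2.INTER_CUBIC))
E
```

```text
3.25 [421.  297.8 251.7] [0.6 0.8 0.  0. ] [-0.5  0.  -0. ]
```

View pics/w2b.png

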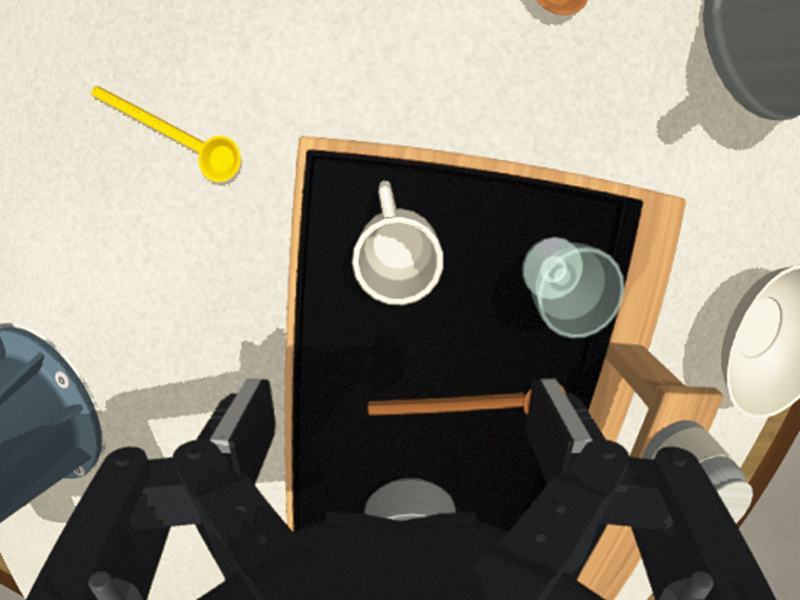

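Steady now: the cup rim is centred at (398,260) with its handle tip at (384,184). The stand's left corners are at (301,138) and (685,200), and the spoon handle end is at (369,408).

```bash
python3 - <<'E'
from h import *
np.set_printoptions(precision=1,suppress=True)
b=load('t0');a=load('s0');w=load('w2')
W=lambda u,v:(u*.7-.15,v*.7-.15)
for n,wp,z in[('cup',(398,260),98),('handle',(384,184),85),('spoonend',(369,408),46),('spoonnear bowl',(525,402),46),('corner nl',(301,138),44),('corner fl',(685,200),44),('rim inner nl',(309,151),36)]:
    print(n,atz(w,*W(*wp),z,1))
for L in ([0,1,2],[0,2],[0,1]):
    V=[(w,*W(398,260),1),(b,*T(115,343),0),(a,*S(407,39),0)];print('cup',*tri([V[i] for i in L]))
print('spoon end',*tri([(w,*W(369,408),1),(b,*T(281,345),0)]))
E
```

```text
cup [417. 304.  98.]
handle [397.7 349.7  85. ]
spoonend [422.5 155.9  46. ]
spoonnear bowl [557.5 188.8  46. ]
corner nl [328.6 368.5  44. ]
corner fl [647.7 398.5  44. ]
rim inner nl [335.  359.4  36. ]
cup [418.3 302.6  90.6] [0.9, 1.6, 2.6]
cup [419.  303.   90.8] [1.7, 1.7]
cup [417.2 301.9  89.2] [0.3, 0.3]
spoon end [421.7 152.7  41.1] [1.1, 1.1]
```

Request:
step_arm:
  commands:
    - {"delta_pos":[-0.3,0.5,-3],"dr":[0,0,0],"grip":1}
    - {"delta_pos":[-0.3,0.5,-7],"dr":[0,0,0],"grip":1}
    - {"delta_pos":[-0.3,0.5,-11],"dr":[0,0,0],"grip":1}
    - {"delta_pos":[-0.3,0.5,-14],"dr":[0,0,0],"grip":1}
    - {"delta_pos":[-0.3,0.5,-16.5],"dr":[0,0,0],"grip":1}
    - {"delta_pos":[-0.3,0.5,-18.5],"dr":[0,0,0],"grip":1}
    - {"delta_pos":[-0.3,0.5,-19.4],"dr":[0,0,0],"grip":1}
    - {"delta_pos":[-0.3,0.5,-19.4],"dr":[0,0,0],"grip":1}

```text
clock: 4.3
eef_pos: [417.6, 302.6, 56.9]
eef_rot: [0.628, 0.779, -0.0, -0.0]
ft_force: [-0.7, 1.2, 0.1]
gripper_width: 85.5
grasp_force: 0.0
```

Request:
step_arm:
  commands:
    - {"delta_pos":[0,0,0],"dr":[0,0,0],"grip":0.8}
    - {"delta_pos":[0,0,0],"dr":[0,0,0],"grip":0.6}
    - {"delta_pos":[0,0,0],"dr":[0,0,0],"grip":0.5}
    - {"delta_pos":[0,0,0],"dr":[0,0,0],"grip":0.4}
    - {"delta_pos":[0,0,0],"dr":[0,0,0],"grip":0.4}
    - {"delta_pos":[0,0,0],"dr":[0,0,0],"grip":0.4}
    - {"delta_pos":[0,0,0],"dr":[0,0,0],"grip":0.4}
    - {"delta_pos":[0,0,0],"dr":[0,0,0],"grip":0.4}

```text
clock: 5.3
eef_pos: [418.5, 303.0, 58.6]
eef_rot: [0.627, 0.779, 0.001, 0.0]
ft_force: [-1.9, -0.7, 5.4]
gripper_width: 58.8
grasp_force: 63.8
```

```bash
python3 - <<'E'
from h import *
s=state();print(s['clock'],s['eef_pos'],s['gripper_width'],s['grasp_force'],s['ft_force'],s['qpos'])
E
```

```text
5.3 [418.50810135 303.00744295  58.64791485] 58.84156544311537 63.80735691636801 [-1.94375085 -0.73807272  5.40518013] [ 3.96673003e-01  2.82145759e-01  1.87715968e+00 -4.53083793e-05
  9.80423764e-01  1.82570350e-01]
```

Request:
step_arm:
  commands:
    - {"delta_pos":[0,0,1],"dr":[0,0,0],"grip":0.4}
    - {"delta_pos":[0,0,3.5],"dr":[0,0,0],"grip":0.4}
    - {"delta_pos":[0,0,7],"dr":[0,0,0],"grip":0.4}
    - {"delta_pos":[0,0,11],"dr":[0,0,0],"grip":0.4}
    - {"delta_pos":[0,0,15],"dr":[0,0,0],"grip":0.4}
    - {"delta_pos":[0,0,19],"dr":[0,0,0],"grip":0.4}
    - {"delta_pos":[0,0,22],"dr":[0,0,0],"grip":0.4}
    - {"delta_pos":[0,0,24],"dr":[0,0,0],"grip":0.4}

```text
clock: 6.3
eef_pos: [418.0, 302.8, 299.9]
eef_rot: [0.628, 0.779, 0.001, 0.001]
ft_force: [0.3, 0.9, -1.8]
gripper_width: 58.9
grasp_force: 64.8
```

Request:
step_arm:
  commands:
    - {"delta_pos":[1.5,-1.5,0],"dr":[0,0,0],"grip":0.4}
    - {"delta_pos":[5,-5,0],"dr":[0,0,0],"grip":0.4}
    - {"delta_pos":[9,-9,0],"dr":[0,0,0],"grip":0.4}
    - {"delta_pos":[13,-13,0],"dr":[0,0,0],"grip":0.4}
    - {"delta_pos":[17,-17,0],"dr":[0,0,0],"grip":0.4}
    - {"delta_pos":[20.5,-20.5,0],"dr":[0,0,0],"grip":0.4}
    - {"delta_pos":[23,-23,0],"dr":[0,0,0],"grip":0.4}
    - {"delta_pos":[24.5,-24.2,0],"dr":[0,0,0],"grip":0.4}

```text
clock: 7.3
eef_pos: [663.6, 58.7, 297.4]
eef_rot: [0.628, 0.778, -0.0, 0.0]
ft_force: [-0.7, 1.0, -2.1]
gripper_width: 59.0
grasp_force: 64.9
```

Request:
step_arm:
  commands:
    - {"delta_pos":[0,0,-1],"dr":[0,0,-2],"grip":0.4}
    - {"delta_pos":[0,0,-3],"dr":[0,0,-4],"grip":0.4}
    - {"delta_pos":[0,0,-5],"dr":[0,0,-7],"grip":0.4}
    - {"delta_pos":[0,0,-7],"dr":[0,0,-7],"grip":0.4}
    - {"delta_pos":[0,0,-8],"dr":[0,0,-7],"grip":0.4}
    - {"delta_pos":[0,0,-8],"dr":[0,0,-7],"grip":0.4}
    - {"delta_pos":[0,0,-8],"dr":[0,0,-7],"grip":0.4}
    - {"delta_pos":[0,0,-8],"dr":[0,0,-7],"grip":0.4}

```text
clock: 8.3
eef_pos: [663.4, 60.6, 218.3]
eef_rot: [0.674, 0.739, 0.001, 0.001]
ft_force: [0.8, 0.0, -1.1]
gripper_width: 59.2
grasp_force: 64.9
```

```bash
python3 - <<'E'
from h import *
s=state();print(s['clock'],s['eef_pos'],s['eef_rot'],s['gripper_width'],s['grasp_force'],s['ft_force'])
c=snap('wrist','w3');d=snap('scene','s3')
A=cv2.resize(c['pixels'],(760,570),interpolation=cv2.INTER_CUBIC)
i=cv2.resize(d['pixels'][150:300,260:380],(400,500),interpolation=cv2.INTER_CUBIC)
j=cv2.resize(c['pixels'][50:330,130:450],(480,420),interpolation=cv2.INTER_CUBIC)
o=np.zeros((510,800,3),np.uint8);o[:400,:320]=cv2.resize(i,(320,400));o[:420,320:]=j;cv2.imwrite('pics/m3.png',o)
E
```

```text
8.3 [663.40346467  60.62162897 218.31381946] [6.73888317e-01 7.38832629e-01 5.74872236e-04 7.43743317e-04] 59.19711202162288 64.91639770567417 [ 0.84309982  0.01045134 -1.10592641]
```

View pics/m3.png

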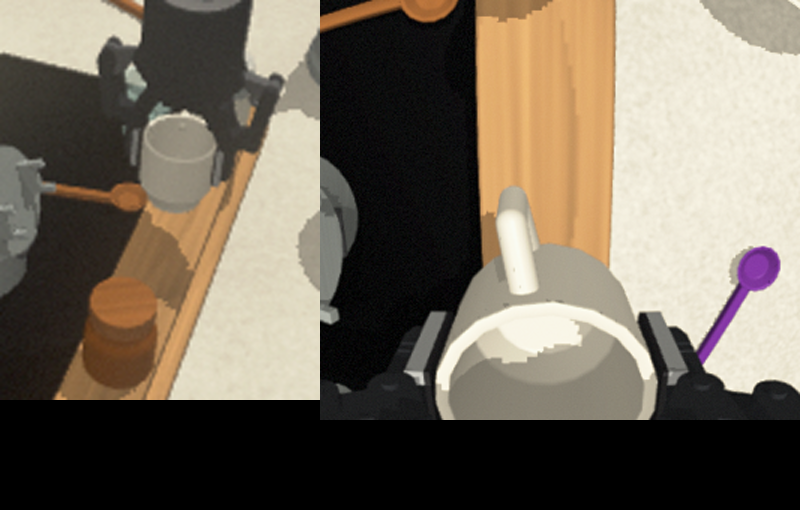

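The cup is held upright over the shelf. In the wrist view the board's edges run (477,100)–(482,250) near and (614,100)–(609,260) far.

```bash
python3 - <<'E'
from h import *
np.set_printoptions(precision=1,suppress=True)
w=load('w3')
W=lambda u,v:(130+(u-320)/1.5-.17,50+v/1.5-.17)
for z in (150,146):
  n=[atz(w,*W(*p),z,1) for p in((477,100),(482,250))];f=[atz(w,*W(*p),z,1) for p in((614,100),(609,260))]
  print(z,n,f)
  y=60;xs=[np.interp(0,[0,1],[0,1])]
  g=lambda q:q[0][0]+(y-q[0][1])*(q[1][0]-q[0][0])/(q[1][1]-q[0][1])
  print('at y=60: near',g(n),'far',g(f),'mid',(g(n)+g(f))/2, [np.degrees(np.arctan2(-(q[1][0]-q[0][0]),q[1][1]-q[0][1])) for q in(n,f)])
E
```

```text
150 [array([626.8, 129.4, 150. ]), array([633. ,  61.6, 150. ])] [array([685.2, 134.8, 150. ]), array([692. ,  61.9, 150. ])]
at y=60: near 633.1466804941743 far 692.178682742246 mid 662.6626816182102 [np.float64(-174.75495271903586), np.float64(-174.6397607648659)]
146 [array([626.2, 129.2, 146. ]), array([632.6,  60. , 146. ])] [array([685.7, 134.7, 146. ]), array([692.7,  60.4, 146. ])]
at y=60: near 632.5912698508068 far 692.745149744452 mid 662.6682097976294 [np.float64(-174.75495271903583), np.float64(-174.63976076486585)]
```

Request:
step_arm:
  commands:
    - {"delta_pos":[-0.1,0,-1.5],"dr":[0,0,0],"grip":0.4}
    - {"delta_pos":[-0.1,0,-2.8],"dr":[0,0,0],"grip":0.4}
    - {"delta_pos":[-0.1,0,-3.6],"dr":[0,0,0],"grip":0.4}
    - {"delta_pos":[-0.1,0,-4.0],"dr":[0,0,0],"grip":0.4}
    - {"delta_pos":[-0.1,0,-4.2],"dr":[0,0,0],"grip":0.4}
    - {"delta_pos":[-0.1,0,-4.4],"dr":[0,0,0],"grip":0.4}
    - {"delta_pos":[-0.1,0,-4.5],"dr":[0,0,0],"grip":0.4}
    - {"delta_pos":[-0.1,0,-4.5],"dr":[0,0,0],"grip":0.4}

```text
clock: 9.4
eef_pos: [662.0, 60.6, 172.7]
eef_rot: [0.674, 0.739, 0.0, 0.0]
ft_force: [0.1, -0.9, 0.8]
gripper_width: 59.0
grasp_force: 65.1
```

Request:
step_arm:
  commands:
    - {"delta_pos":[0,0,-0.05],"dr":[0,0,0],"grip":0.4}
    - {"delta_pos":[0,0,-0.1],"dr":[0,0,0],"grip":0.4}
    - {"delta_pos":[0,0,-0.15],"dr":[0,0,0],"grip":0.4}
    - {"delta_pos":[0,0,-0.15],"dr":[0,0,0],"grip":0.4}
    - {"delta_pos":[0,0,-0.15],"dr":[0,0,0],"grip":0.4}
    - {"delta_pos":[0,0,-0.15],"dr":[0,0,0],"grip":0.4}
    - {"delta_pos":[0,0,-0.15],"dr":[0,0,0],"grip":0.4}
    - {"delta_pos":[0,0,-0.15],"dr":[0,0,0],"grip":0.4}

```text
clock: 10.4
eef_pos: [662.0, 60.6, 172.7]
eef_rot: [0.674, 0.739, 0.0, 0.001]
ft_force: [-5.1, 0.0, 9.1]
gripper_width: 59.3
grasp_force: 65.8
```

Request:
step_arm:
  commands:
    - {"delta_pos":[0,0,0.1],"dr":[0,0,0],"grip":0.4}
    - {"delta_pos":[0,0,0.1],"dr":[0,0,0],"grip":0.72}
    - {"delta_pos":[0,0,0.1],"dr":[0,0,0],"grip":0.8}
    - {"delta_pos":[0,0,0.1],"dr":[0,0,0],"grip":0.9}
    - {"delta_pos":[0,0,0.1],"dr":[0,0,0],"grip":1}
    - {"delta_pos":[0,0,0.1],"dr":[0,0,0],"grip":1}
    - {"delta_pos":[0,0,0.1],"dr":[0,0,0],"grip":1}
    - {"delta_pos":[0,0,0.1],"dr":[0,0,0],"grip":1}

```text
clock: 11.4
eef_pos: [661.8, 60.7, 171.7]
eef_rot: [0.674, 0.739, 0.0, 0.0]
ft_force: [-0.4, -0.3, 0.4]
gripper_width: 85.2
grasp_force: 0.0
```

Request:
step_arm:
  commands:
    - {"delta_pos":[0,0,1],"dr":[0,0,0],"grip":1}
    - {"delta_pos":[0,0,3],"dr":[0,0,0],"grip":1}
    - {"delta_pos":[0,0,6],"dr":[0,0,0],"grip":1}
    - {"delta_pos":[0,0,9],"dr":[0,0,0],"grip":1}
    - {"delta_pos":[0,0,13],"dr":[0,0,0],"grip":1}
    - {"delta_pos":[-3,0,15],"dr":[0,0,0],"grip":1}
    - {"delta_pos":[-8,0,15],"dr":[0,0,0],"grip":1}
    - {"delta_pos":[-14,0,15],"dr":[0,0,0],"grip":1}

```text
clock: 12.4
eef_pos: [521.1, 60.5, 323.8]
eef_rot: [0.674, 0.739, 0.001, 0.001]
ft_force: [0.0, 0.3, 0.8]
gripper_width: 85.5
grasp_force: 0.0
```

```bash
python3 - <<'E'
from h import *
s=state();print(s['clock'],s['eef_pos'],s['eef_rot'],s['gripper_width'],s['ft_force'],s['qpos'])
d=snap('scene','s4');t=snap('top','t4');c=snap('wrist','w4')
i=cv2.resize(d['pixels'][150:330,210:370],(480,540),interpolation=cv2.INTER_CUBIC) #3x
j=cv2.resize(t['pixels'][140:260,290:400],(320,349),interpolation=cv2.INTER_CUBIC)
j2=cv2.resize(c['pixels'],(320,240),interpolation=cv2.INTER_AREA)
o=np.zeros((600,800,3),np.uint8);o[:540,:480]=i;o[:349,480:]=j;o[350:590,480:]=j2;cv2.imwrite('pics/m4.png',o)
E
```

```text
12.4 [521.14420451  60.49336038 323.83509138] [0.67394647 0.73877833 0.00095248 0.00135033] 85.45738033964595 [0.02269195 0.34174837 0.80169991] [-1.10873866e-01  2.96292748e-04  1.61610481e+00 -4.74712840e-05
  1.52188698e+00 -2.02589995e-01]
```

View pics/m4.png

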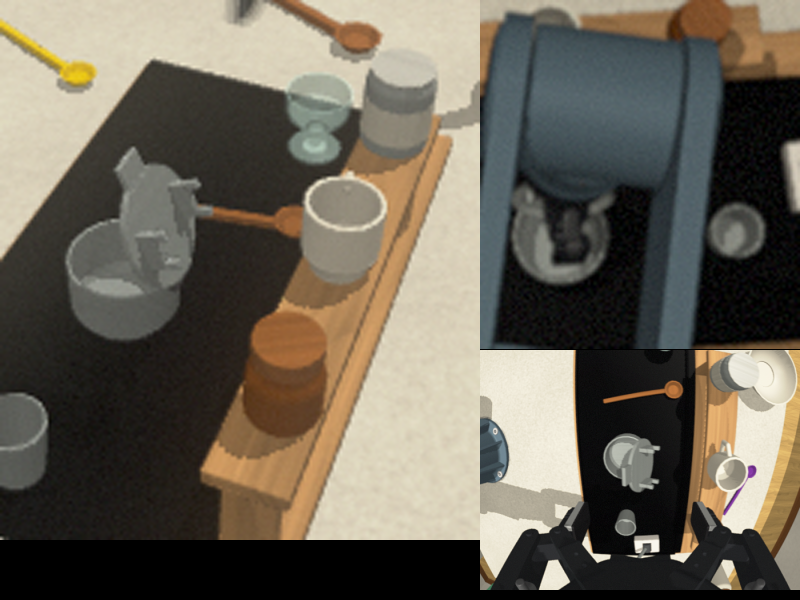

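The cup stands upright on the board between the jar and the tin. Next I'll hold still and take one careful look at the pot, spoon and switch.

Request:
step_arm:
  commands:
    - {"delta_pos":[0,0,0],"dr":[0,0,0],"grip":0.5}
    - {"delta_pos":[0,0,0],"dr":[0,0,0],"grip":0}
    - {"delta_pos":[0,0,0],"dr":[0,0,0],"grip":0}
    - {"delta_pos":[0,0,0],"dr":[0,0,0],"grip":0}
    - {"delta_pos":[0,0,0],"dr":[0,0,0],"grip":0}
    - {"delta_pos":[0,0,0],"dr":[0,0,0],"grip":0}
    - {"delta_pos":[0,0,0],"dr":[0,0,0],"grip":0}
    - {"delta_pos":[0,0,0],"dr":[0,0,0],"grip":0}

```text
clock: 13.55
eef_pos: [521.8, 60.7, 321.7]
eef_rot: [0.674, 0.739, 0.0, 0.0]
ft_force: [-0.3, -0.4, -0.8]
gripper_width: 0.0
grasp_force: 0.0
```

```bash
python3 - <<'E'
from h import *
s=state();print(s['clock'],s['eef_pos'],s['eef_rot'],s['gripper_width'])
c=snap('wrist','w5')['pixels']
o=np.zeros((600,800,3),np.uint8)
o[:588,:490]=cv2.resize(c[45:255,195:370],None,fx=2.8,fy=2.8,interpolation=cv2.INTER_CUBIC)
o[:300,500:]=cv2.resize(c[265:365,230:330],None,fx=3,fy=3,interpolation=cv2.INTER_CUBIC)
d=load('s4')['pixels'];o[310:600,500:]=cv2.resize(d[190:287,220:320],(300,290),interpolation=cv2.INTER_CUBIC)
cv2.imwrite('pics/m5.png',o)
E
```

```text
13.55 [521.79771308  60.67490462 321.72389444] [6.73900040e-01 7.38822532e-01 2.38591749e-05 3.54249548e-05] 0.000602816959273861
```

View pics/m5.png

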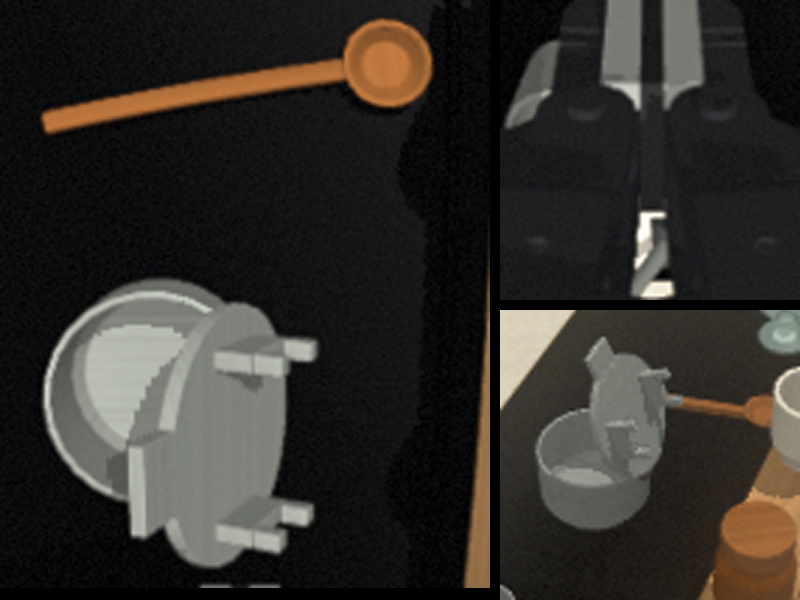

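The crop shows the spoon handle end at (46,122), its neck at (345,68) and its bowl at (388,63). On the lid I read prong tips at (283,365), (313,349), (281,542) and (308,515), the tab end at (130..147, 446..537), and the pot rim's left at (44,390) and top at (155,291). I'll fit the pot pose and lid angle to these.

```bash
cat >> h.py <<'E'
def projf(c,X):
    p=np.array(c['R'])@np.array(X,float)+np.array(c['t']);th=np.arctan2(np.hypot(p[0],p[1]),p[2]);k=np.array(c['mtx']);h=np.hypot(p[0],p[1])
    return np.array([k[0,2]+k[0,0]*th*p[0]/h,k[1,2]+k[1,1]*th*p[1]/h])
def lidpt(P,r,y,h):
    x,yy,a,q,z0=P;c,s=np.cos(a),np.sin(a);X=50-r*np.cos(q)+h*np.sin(q);Z=60+r*np.sin(q)+h*np.cos(q)
    return np.array([x+c*X-s*y,yy+s*X+c*y,z0+Z])
E
python3 - <<'E'
from h import *
from scipy.optimize import least_squares
np.set_printoptions(precision=2,suppress=True)
w=load('w5');a=load('s4');b=load('t0')
W=lambda u,v:np.array([195+u/2.8-.32,45+v/2.8-.32])
L=[((63.5,32,32),(283,365)),((36.5,32,32),(313,349)),((63.5,-32,32),(281,542)),((36.5,-32,32),(308,515)),((116,15,1),(130,447)),((116,-15,1),(133,537)),((116,15,7),(147,445)),((116,-15,7),(150,525))]
def f(P,full=False):
    e=[projf(w,lidpt(P,*p))-W(*u) for p,u in L]
    # pot rim: left and top points -> radius 47
    for u in((44,390),(155,291),(60,340)):
        X=atz(w,*W(*u),P[4]+60,1);e.append(np.array([(np.hypot(X[0]-P[0],X[1]-P[1])-47)/1.3,0]))
    return np.concatenate(e)
for z0 in(36,31):
    r=least_squares(lambda p:f(np.r_[p,z0]),[485,42,0.09,1.2],loss='soft_l1');P=np.r_[r.x,z0]
    print(P,r.cost);print(r.fun.reshape(-1,2).T)
    print('tab',lidpt(P,116,0,7),'scene px',(proj(a,lidpt(P,116,0,7))-[220,190])*3+[500,310]); Q=P.copy();Q[3]=0;print('closed rest',lidpt(Q,50,0,21),'tab closed',lidpt(Q,116,0,7),'hinge',lidpt(Q,0,0,0))
e=atz(w,*W(46,122),46,1);n=atz(w,*W(345,68),46,1);bo=atz(w,*W(388,63),48,1)
print('spoon',e,n,bo,np.linalg.norm(bo-e)); print('tri end,bowl',tri([(w,*W(46,122),1),(b,*T(281,345),0)]),tri([(w,*W(388,63),1),(b,*T(242,180),0)]))
E
```

```text
[485.26  38.74   0.09   1.15  36.  ] 8.31210654827161
[[ 1.78  0.67  1.14  0.71 -0.51 -0.3  -0.44 -0.44 -1.1  -0.31 -0.96]
 [-0.08  0.28 -0.39 -0.12 -0.6  -0.28  1.03  5.2   0.    0.    0.  ]]
tab [494.44  39.54 204.82] scene px [594.56 345.09]
closed rest [485.26  38.74 117.  ] tab closed [419.5   33.02 103.  ] hinge [535.07  43.07  96.  ]
[485.21  37.25   0.09   1.15  31.  ] 6.3009456127798185
[[ 1.15 -0.01  0.56  0.08 -0.22 -0.06 -0.27 -0.31 -0.36  0.25 -0.22]
 [ 0.27  0.69 -1.05 -0.59 -0.8  -1.06  0.82  4.4   0.    0.    0.  ]]
tab [494.17  38.03 199.73] scene px [593.46 351.25]
closed rest [485.21  37.25 112.  ] tab closed [419.46  31.55  98.  ] hinge [535.02  41.58  91.  ]
spoon [423.88 152.84  46.  ] [556.66 188.45  46.  ] [575.57 193.06  48.  ] 156.9535256640194
tri end,bowl (array([420.97, 152.99,  32.52]), [0.2, 0.2]) (array([576.55, 194.17,  38.99]), [0.4, 0.4])
```

Request:
step_arm:
  commands:
    - {"delta_pos":[1.2,-0.9,-2],"dr":[0,0,0],"grip":0}
    - {"delta_pos":[2.3,-1.7,-6],"dr":[0,0,0],"grip":0}
    - {"delta_pos":[2.3,-1.7,-10],"dr":[0,0,0],"grip":0}
    - {"delta_pos":[2.3,-1.7,-12.5],"dr":[0,0,0],"grip":0}
    - {"delta_pos":[2.3,-1.7,-13.2],"dr":[0,0,0],"grip":0}
    - {"delta_pos":[1.3,-1.8,-13.2],"dr":[0,0,0],"grip":0}
    - {"delta_pos":[0.3,-1.9,-13.2],"dr":[0,0,0],"grip":0}
    - {"delta_pos":[-0.6,-2,-13.2],"dr":[0,0,0],"grip":0}

```text
clock: 14.6
eef_pos: [515.6, 40.6, 190.9]
eef_rot: [0.674, 0.739, 0.001, 0.001]
ft_force: [0.7, -0.8, 0.4]
gripper_width: 0.1
grasp_force: 0.0
```

Request:
step_arm:
  commands:
    - {"delta_pos":[-0.8,-0.1,-0.3],"dr":[0,0,0],"grip":0}
    - {"delta_pos":[-1.8,-0.2,-0.7],"dr":[0,0,0],"grip":0}
    - {"delta_pos":[-3.3,-0.3,-1.8],"dr":[0,0,0],"grip":0}
    - {"delta_pos":[-4.7,-0.4,-3.3],"dr":[0,0,0],"grip":0}
    - {"delta_pos":[-5.8,-0.5,-5],"dr":[0,0,0],"grip":0}
    - {"delta_pos":[-6.4,-0.6,-6.8],"dr":[0,0,0],"grip":0}
    - {"delta_pos":[-6.6,-0.6,-8],"dr":[0,0,0],"grip":0}
    - {"delta_pos":[-6.6,-0.6,-8.6],"dr":[0,0,0],"grip":0}

```text
clock: 15.6
eef_pos: [449.3, 34.7, 103.0]
eef_rot: [0.674, 0.739, -0.0, -0.0]
ft_force: [0.1, 0.1, 2.0]
gripper_width: -0.2
grasp_force: 0.6
```

Request:
step_arm:
  commands:
    - {"delta_pos":[0,0,-0.1],"dr":[0,0,0],"grip":0}
    - {"delta_pos":[0,0,-0.2],"dr":[0,0,0],"grip":0}
    - {"delta_pos":[0,0,-0.3],"dr":[0,0,0],"grip":0}
    - {"delta_pos":[0,0,-0.4],"dr":[0,0,0],"grip":0}
    - {"delta_pos":[0,0,-0.4],"dr":[0,0,0],"grip":0}
    - {"delta_pos":[0,0,-0.4],"dr":[0,0,0],"grip":0}
    - {"delta_pos":[0,0,-0.4],"dr":[0,0,0],"grip":0}
    - {"delta_pos":[0,0,-0.4],"dr":[0,0,0],"grip":0}

```text
clock: 16.6
eef_pos: [449.6, 34.7, 102.6]
eef_rot: [0.674, 0.739, -0.001, -0.001]
ft_force: [-15.6, 1.1, 33.6]
gripper_width: -0.0
grasp_force: 16.3
```

The lid is closed: the tip stops at z 102.6 with 34 N. Next, the spoon, with its origin at about (509,176) and axis at 14.5°.

Request:
step_arm:
  commands:
    - {"delta_pos":[0,0,4],"dr":[0,0,0],"grip":0}
    - {"delta_pos":[0,0,9],"dr":[0,0,8],"grip":0}
    - {"delta_pos":[1,2,12],"dr":[0,0,18],"grip":0.2}
    - {"delta_pos":[2.2,5,12],"dr":[0,0,28],"grip":0.4}
    - {"delta_pos":[3.4,8,12],"dr":[0,0,38],"grip":0.4}
    - {"delta_pos":[4.6,11,12],"dr":[0,0,48],"grip":0.4}
    - {"delta_pos":[5.5,13,12],"dr":[0,0,58],"grip":0.4}
    - {"delta_pos":[5.9,14.1,12],"dr":[0,0,68],"grip":0.4}

```text
clock: 17.6
eef_pos: [509.5, 176.9, 219.8]
eef_rot: [0.142, 0.99, 0.0, 0.0]
ft_force: [0.2, -0.0, -0.3]
gripper_width: 34.2
grasp_force: 0.0
```

Request:
step_arm:
  commands:
    - {"delta_pos":[0,0,0],"dr":[0,0,10],"grip":0.4}
    - {"delta_pos":[0,0,-2],"dr":[0,0,20],"grip":0.4}
    - {"delta_pos":[0,0,-4],"dr":[0,0,29],"grip":0.4}
    - {"delta_pos":[0,0,-6],"dr":[0,0,31.2],"grip":0.4}
    - {"delta_pos":[0,0,-8],"dr":[0,0,31.2],"grip":0.4}
    - {"delta_pos":[0,0,-8],"dr":[0,0,31.2],"grip":0.4}
    - {"delta_pos":[0,0,-8],"dr":[0,0,31.2],"grip":0.4}
    - {"delta_pos":[0,0,-8],"dr":[0,0,31.2],"grip":0.4}

```text
clock: 18.6
eef_pos: [509.7, 175.8, 140.9]
eef_rot: [-0.126, 0.992, -0.0, 0.001]
ft_force: [-0.5, -0.8, 0.5]
gripper_width: 34.1
grasp_force: 0.0
```

```bash
python3 - <<'E'
from h import *
np.set_printoptions(precision=1,suppress=True)
s=state();print(s['clock'],s['eef_pos'],s['eef_rot'],s['gripper_width'],s['ft_force'],s['qpos'])
w=snap('wrist','w6');im=w['pixels'];hsv=cv2.cvtColor(im,cv2.COLOR_BGR2HSV)
m=((hsv[...,0]<16)&(hsv[...,1]>120)&(hsv[...,2]>70)).astype(np.uint8)
n,l,st,ce=cv2.connectedComponentsWithStats(m)
for i in range(1,n):
    if st[i,4]>150:
        v,u=np.nonzero(l==i);X=np.array([atz(w,a,b,46,1) for a,b in zip(u,v)])[:,:2]
        c=X.mean(0);U,S_,V=np.linalg.svd(X-c,full_matrices=False);p=(X-c)@V[0]
        print(st[i],c,np.degrees(np.arctan2(V[0][1],V[0][0])),c+V[0]*p.min(),c+V[0]*p.max(),[ (lambda k:np.ptp(((X-c)@V[1])[k]))(abs(p-q)<4) for q in np.linspace(p.min(),p.max(),7)])
E
```

```text
18.6 [509.7 175.8 140.9] [-0.1  1.  -0.   0. ] 34.11145869099877 [-0.5 -0.8  0.5] [ 0.1  0.2  1.8  0.   1.2 -1.7]
[ 257   89   49  217 3907] [520.6 178.8] 14.896227635534785 [421.7 152.5] [595.6 198.8] [np.float64(9.273927952306487), np.float64(9.462385309651381), np.float64(9.622268641162483), np.float64(9.27828670992066), np.float64(9.64212996421411), np.float64(38.9146097347693), np.float64(21.955379810276767)]
[546 247  14  35 381] [497.9 490.4] 44.859939599610925 [482.2 474.8] [517.1 509.5] [np.float64(17.05289575266317), np.float64(20.853830049615787), np.float64(22.458598415912654), np.float64(20.971001177060444), np.float64(20.595287296276297), np.float64(17.296221470222353), np.float64(8.799138819035376)]
[  0 261  74  37 598] [659.5 -70.5] 104.47327070615586 [ 677.6 -140.6] [643.3  -7.6] [np.float64(2.002319158547067), np.float64(35.72966671409335), np.float64(19.75705976231882), np.float64(22.42894258620486), np.float64(17.387722253775756), np.float64(23.184367427440023), np.float64(13.712650509563545)]
[ 82 296  42  18 166] [650.   33.1] 111.69204837515657 [661.4   4.5] [
[... 738 characters left out ...]
1526), np.float64(38.893123801699204), np.float64(38.019522486904), np.float64(9.37000480685765)]
[ 26 348  46  39 361] [804.7 -70.2] -38.75182262973289 [758.7 -33.3] [ 854.7 -110.3] [np.float64(5.363785996131435), np.float64(18.115042596413154), np.float64(39.71645626247944), np.float64(30.303187875252704), np.float64(43.67923783556405), np.float64(42.17702018380835), np.float64(0.0)]
[  0 362  29  20 155] [ 875.5 -160.1] 118.27011128538977 [ 898.9 -203.5] [ 855.7 -123.1] [np.float64(0.38218250889407024), np.float64(19.9375673706342), np.float64(30.44183133345793), np.float64(29.686513581661718), np.float64(23.274602972501363), np.float64(23.189910428009284), np.float64(4.0487140608191385)]
```

Request:
step_arm:
  commands:
    - {"delta_pos":[-0.1,0,-3],"dr":[0,0,0.4],"grip":0.4}
    - {"delta_pos":[-0.1,0,-6],"dr":[0,0,0.4],"grip":0.4}
    - {"delta_pos":[-0.1,0,-8],"dr":[0,0,0.4],"grip":0.4}
    - {"delta_pos":[-0.1,0,-9.3],"dr":[0,0,0.4],"grip":0.4}
    - {"delta_pos":[-0.1,0,-9.9],"dr":[0,0,0.4],"grip":0.4}
    - {"delta_pos":[-0.1,0,-10.2],"dr":[0,0,0.4],"grip":0.4}
    - {"delta_pos":[-0.1,0,-10.2],"dr":[0,0,0.4],"grip":0.4}
    - {"delta_pos":[-0.1,0,-10.2],"dr":[0,0,0.4],"grip":0.4}

```text
clock: 19.65
eef_pos: [508.3, 175.7, 38.3]
eef_rot: [-0.129, 0.992, -0.0, 0.001]
ft_force: [0.3, 0.5, 0.3]
gripper_width: 34.0
grasp_force: 0.0
```

Request:
step_arm:
  commands:
    - {"delta_pos":[0,0,0],"dr":[0,0,0],"grip":0.3}
    - {"delta_pos":[0,0,0],"dr":[0,0,0],"grip":0.2}
    - {"delta_pos":[0,0,0],"dr":[0,0,0],"grip":0}
    - {"delta_pos":[0,0,0],"dr":[0,0,0],"grip":0}
    - {"delta_pos":[0,0,0],"dr":[0,0,0],"grip":0}
    - {"delta_pos":[0,0,0],"dr":[0,0,0],"grip":0}
    - {"delta_pos":[0,0,0],"dr":[0,0,0],"grip":0}
    - {"delta_pos":[0,0,0],"dr":[0,0,0],"grip":0}

```text
clock: 20.65
eef_pos: [508.0, 175.7, 38.0]
eef_rot: [-0.129, 0.992, -0.0, 0.0]
ft_force: [-1.5, -0.5, 6.0]
gripper_width: 7.8
grasp_force: 60.0
```

Request:
step_arm:
  commands:
    - {"delta_pos":[0,0,1],"dr":[0,0,0],"grip":0}
    - {"delta_pos":[0,0,4],"dr":[0,0,0],"grip":0}
    - {"delta_pos":[0,0,8],"dr":[0,0,-4],"grip":0}
    - {"delta_pos":[-0.3,-1.5,12],"dr":[0,0,-13],"grip":0}
    - {"delta_pos":[-0.8,-4,15],"dr":[0,0,-23],"grip":0}
    - {"delta_pos":[-1.3,-7,17],"dr":[0,0,-33],"grip":0}
    - {"delta_pos":[-1.7,-10,17],"dr":[0,0,-43],"grip":0}
    - {"delta_pos":[-2.1,-12.5,17],"dr":[0,0,-53],"grip":0}

```text
clock: 21.65
eef_pos: [486.7, 49.6, 208.4]
eef_rot: [0.33, 0.944, 0.0, 0.001]
ft_force: [0.4, -0.0, -0.9]
gripper_width: 7.7
grasp_force: 59.3
```

Request:
step_arm:
  commands:
    - {"delta_pos":[-0.1,-1,0],"dr":[0,0,-10],"grip":0}
    - {"delta_pos":[-0.2,-1.2,0],"dr":[0,0,-20],"grip":0}
    - {"delta_pos":[-0.2,-1.2,-1],"dr":[0,0,-30],"grip":0}
    - {"delta_pos":[-0.2,-1.2,-3],"dr":[0,0,-40],"grip":0}
    - {"delta_pos":[-0.2,-1.2,-5],"dr":[0,0,-46.6],"grip":0}
    - {"delta_pos":[-0.2,-1.2,-6],"dr":[0,0,-46.6],"grip":0}
    - {"delta_pos":[-0.2,-1.2,-6],"dr":[0,0,-46.6],"grip":0}
    - {"delta_pos":[-0.2,-1.2,-6],"dr":[0,0,-46.6],"grip":0}

```text
clock: 22.65
eef_pos: [485.3, 38.6, 148.5]
eef_rot: [0.673, 0.739, 0.0, 0.001]
ft_force: [-0.3, -0.1, -0.9]
gripper_width: 7.9
grasp_force: 59.3
```

```bash
python3 - <<'E'
from h import *
s=state();print(s['clock'],s['eef_pos'],s['eef_rot'],s['gripper_width'],s['ft_force'])
c=snap('wrist','w7');d=snap('scene','s7');P=[485.3,38.7,.09,0,36]
# mark the expected prong tips in the picture by projecting the model
for r in(63.5,36.5):
    for y in(32,-32): print(r,y,projf(c,lidpt(P,r,y,32)),proj(d,lidpt(P,r,y,32)))
o=np.zeros((600,800,3),np.uint8)
o[:600,:480]=cv2.resize(c['pixels'][170:370,200:360],(480,600),interpolation=cv2.INTER_CUBIC)
o[:480,480:]=cv2.resize(d['pixels'][190:310,190:270],(320,480),interpolation=cv2.INTER_CUBIC)
cv2.imwrite('pics/m7.png',o)
E
```

```text
22.65 [485.34621196  38.59408917 148.48721665] [6.73425235e-01 7.39255097e-01 3.21018414e-04 5.02391084e-04] 7.941338710026263 [-0.25744603 -0.1311446  -0.85418918]
63.5 32 [256.21594969 197.05716256] [249.44044571 215.68002276]
63.5 -32 [259.10966613 299.4814021 ] [238.03360454 232.38834409]
36.5 32 [307.97368338 197.16262113] [259.44717594 218.50443876]
36.5 -32 [304.10572094 299.50507911] [248.44279628 235.48725142]
```

View pics/m7.png

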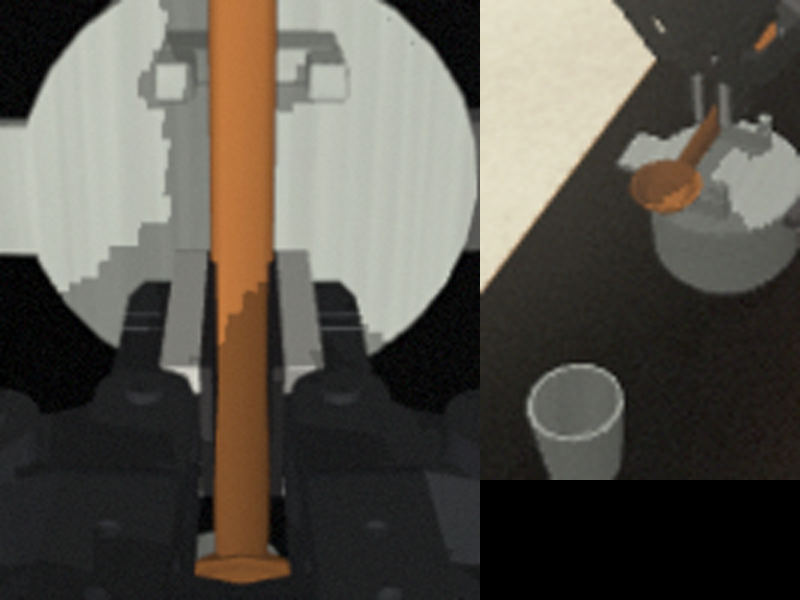

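The prong tops are at (170,82) and (330,82), within 1 mm of the model (+0.6 mm in x). The handle is aligned over the gap, so I'll lower it.

Request:
step_arm:
  commands:
    - {"delta_pos":[0.05,0,-0.8],"dr":[0,0,0],"grip":0}
    - {"delta_pos":[0.05,0,-1.5],"dr":[0,0,0],"grip":0}
    - {"delta_pos":[0.05,0,-2.1],"dr":[0,0,0],"grip":0}
    - {"delta_pos":[0.05,0,-2.5],"dr":[0,0,0],"grip":0}
    - {"delta_pos":[0.05,0,-2.7],"dr":[0,0,0],"grip":0}
    - {"delta_pos":[0.05,0,-2.8],"dr":[0,0,0],"grip":0}
    - {"delta_pos":[0.05,0,-2.9],"dr":[0,0,0],"grip":0}
    - {"delta_pos":[0.05,0,-2.9],"dr":[0,0,0],"grip":0}

```text
clock: 23.75
eef_pos: [485.5, 38.6, 119.0]
eef_rot: [0.674, 0.739, 0.0, 0.0]
ft_force: [-0.0, 0.2, 1.3]
gripper_width: 8.0
grasp_force: 59.6
```

Request:
step_arm:
  commands:
    - {"delta_pos":[0,0,-0.05],"dr":[0,0,0],"grip":0}
    - {"delta_pos":[0,0,-0.05],"dr":[0,0,0],"grip":0.12}
    - {"delta_pos":[0,0,-0.05],"dr":[0,0,0],"grip":0.16}
    - {"delta_pos":[0,0,-0.05],"dr":[0,0,0],"grip":0.22}
    - {"delta_pos":[0,0,-0.05],"dr":[0,0,0],"grip":0.3}
    - {"delta_pos":[0,0,-0.05],"dr":[0,0,0],"grip":0.4}
    - {"delta_pos":[0,0,-0.05],"dr":[0,0,0],"grip":0.4}
    - {"delta_pos":[0,0,-0.05],"dr":[0,0,0],"grip":0.4}

```text
clock: 24.75
eef_pos: [485.3, 38.7, 118.2]
eef_rot: [0.674, 0.739, -0.0, -0.0]
ft_force: [-0.5, -0.1, 0.1]
gripper_width: 34.3
grasp_force: 0.0
```

Request:
step_arm:
  commands:
    - {"delta_pos":[0,0,0.5],"dr":[0,0,0],"grip":0.4}
    - {"delta_pos":[0,0,1.5],"dr":[0,0,0],"grip":0.4}
    - {"delta_pos":[0,0,3],"dr":[0,0,0],"grip":0.4}
    - {"delta_pos":[0,0,5],"dr":[0,0,0],"grip":0.4}
    - {"delta_pos":[0,0,8],"dr":[0,0,0],"grip":0.4}
    - {"delta_pos":[0,0,11],"dr":[0,0,0],"grip":0.2}
    - {"delta_pos":[0,0,13],"dr":[0,0,0],"grip":0}
    - {"delta_pos":[0,0,13],"dr":[0,0,0],"grip":0}

```text
clock: 25.75
eef_pos: [486.6, 38.5, 250.9]
eef_rot: [0.674, 0.739, 0.001, 0.002]
ft_force: [0.7, -0.2, -0.3]
gripper_width: -0.2
grasp_force: 0.0
```

```bash
python3 - <<'E'
from h import *
np.set_printoptions(precision=1,suppress=True)
s=state();print(s['clock'],s['eef_pos'],s['gripper_width'],s['ft_force'])
w=snap('wrist','w8');d=snap('scene','s8')
im=w['pixels'];hsv=cv2.cvtColor(im,cv2.COLOR_BGR2HSV)
m=((hsv[...,0]<16)&(hsv[...,1]>120)&(hsv[...,2]>50)).astype(np.uint8)
n,l,st,ce=cv2.connectedComponentsWithStats(m)
for i in range(1,n):
    if st[i,4]>300:
        v,u=np.nonzero(l==i);X=np.array([atz(w,a,b,127,1) for a,b in zip(u,v)])[:,:2]
        if abs(X.mean(0)[0]-485)>40: continue
        c=X.mean(0);V=np.linalg.svd(X-c,full_matrices=False)[2];p=(X-c)@V[0]
        print(st[i],c,np.degrees(np.arctan2(V[0][1],V[0][0])),c+V[0]*p.min(),c+V[0]*p.max())
# white/grey ball in the starting views, refined
b=load('t0');a=load('s0')
o,_=tri([(b,*T(719,235),0),(a,*S(188,442),0)]);print('ball',o,'block centre z61',atz(b,*T(687,208),61))
P=[485.3,38.7,.09,0,36]
g=cv2.cvtColor(d['pixels'],cv2.COLOR_BGR2HSV);ms=((g[...,0]<16)&(g[...,1]>120)&(g[...,2]>50)).astype(np.uint8)
n,l,st,ce=cv2.connectedComponentsWithStats(ms)
print([ (st[i],ce[i]) for i in range(1,n) if st[i,4]>60 and st[i,0]<260],'expect bowl centre',proj(d,lidpt(P,50,-69,31)),'end',proj(d,lidpt(P,50,90,31)))
E
```

```text
25.75 [486.6  38.5 250.9] -0.1799475202848761 [ 0.7 -0.2 -0.3]
[ 269   92   19  163 1858] [482.2  60.7] -85.05277421671771 [476.5 126.8] [488.7 -14.9]
ball [ 525.8 -231.3  129.9] block centre z61 [ 557.8 -223.2   61. ]
[(array([229, 205,  37,  47, 344], dtype=int32), array([245. , 233.5])), (array([145, 353,  16,  11,  61], dtype=int32), array([153.1, 357.2])), (array([161, 357,  29,  20, 120], dtype=int32), array([174.9, 366.5])), (array([193, 370,  26,  17, 118], dtype=int32), array([204.8, 378.6])), (array([219, 381,  33,  21, 159], dtype=int32), array([233.8, 390.8])), (array([254, 388,  12,  19,  70], dtype=int32), array([259.9, 398.2]))] expect bowl centre [236.2 244.8] end [263.7 203.4]
```

The spoon lies as planned: end at (476.5,126.8), angle −85°, about 1.5 mm off centre. Now the switch, with its ball at (526,−231,130).

Request:
step_arm:
  commands:
    - {"delta_pos":[0,-2,0],"dr":[0,0,0],"grip":0}
    - {"delta_pos":[0,-7,0],"dr":[0,0,0],"grip":0}
    - {"delta_pos":[-0.3,-13,0],"dr":[0,0,0],"grip":0}
    - {"delta_pos":[-0.6,-19,0],"dr":[0,0,0],"grip":0}
    - {"delta_pos":[-1,-24,0],"dr":[0,0,0],"grip":0}
    - {"delta_pos":[-1,-27.1,0],"dr":[0,0,0],"grip":0}
    - {"delta_pos":[-1,-27.1,0],"dr":[0,0,0],"grip":0}
    - {"delta_pos":[-1,-27.1,0],"dr":[0,0,0],"grip":0}

```text
clock: 26.85
eef_pos: [474.8, -231.4, 247.1]
eef_rot: [0.674, 0.739, 0.0, -0.001]
ft_force: [0.7, 1.0, -0.3]
gripper_width: -0.1
grasp_force: 0.0
```

```bash
python3 - <<'E'
from h import *
np.set_printoptions(precision=1,suppress=True)
s=state();print(s['eef_pos'],s['eef_rot'],s['ft_force'])
d=snap('scene','s9')['pixels']
g=cv2.cvtColor(cv2.resize(d[300:380,170:260],None,fx=4,fy=4,interpolation=cv2.INTER_CUBIC),cv2.COLOR_BGR2GRAY)
for q in (load('s9'),load('s0')):
  g=cv2.cvtColor(cv2.resize(q['pixels'][300:350,180:220],None,fx=4,fy=4,interpolation=cv2.INTER_CUBIC),cv2.COLOR_BGR2GRAY)
  c=cv2.HoughCircles(g,cv2.HOUGH_GRADIENT,1.2,40,param1=120,param2=12,minRadius=18,maxRadius=40)
  print(None if c is None else [(180+x/4,300+y/4,r/4) for x,y,r in c[0][:3]])
print('used scene px',S(188,442))
E
```

```text
[ 474.8 -231.4  247.1] [ 0.7  0.7  0.  -0. ] [ 0.7  1.  -0.3]
[(np.float32(196.65), np.float32(318.15), np.float32(7.17)), (np.float32(215.55), np.float32(303.45), np.float32(9.81)), (np.float32(205.95), np.float32(342.45), np.float32(5.79))]
[(np.float32(197.25), np.float32(317.85), np.float32(6.57)), (np.float32(205.35), np.float32(341.25), np.float32(5.25)), (np.float32(210.45), np.float32(330.75), np.float32(5.76))]
used scene px (196.82285714285717, 317.5371428571429)
```

Request:
step_arm:
  commands:
    - {"delta_pos":[0,0,-3],"dr":[0,0,0],"grip":0}
    - {"delta_pos":[0,-0.1,-7],"dr":[0,0,0],"grip":0}
    - {"delta_pos":[0,-0.1,-10.5],"dr":[0,0,0],"grip":0}
    - {"delta_pos":[0,-0.1,-12.5],"dr":[0,0,0],"grip":0}
    - {"delta_pos":[0,-0.1,-12.9],"dr":[0,0,0],"grip":0}
    - {"delta_pos":[0.8,-0.1,-12.9],"dr":[0,0,0],"grip":0}
    - {"delta_pos":[1.8,-0.1,-12.9],"dr":[0,0,0],"grip":0}
    - {"delta_pos":[2.6,0,-12.9],"dr":[0,0,0],"grip":0}

```text
clock: 27.9
eef_pos: [502.5, -232.8, 120.5]
eef_rot: [0.674, 0.739, -0.0, 0.001]
ft_force: [-2.6, -0.2, 1.4]
gripper_width: -0.2
grasp_force: 1.2
```

Request:
step_arm:
  commands:
    - {"delta_pos":[1,0.1,0],"dr":[0,0,0],"grip":0}
    - {"delta_pos":[2,0.2,0],"dr":[0,0,0],"grip":0}
    - {"delta_pos":[3,0.4,0],"dr":[0,0,0],"grip":0}
    - {"delta_pos":[4,0.5,0],"dr":[0,0,0],"grip":0}
    - {"delta_pos":[5,0.6,0],"dr":[0,0,0],"grip":0}
    - {"delta_pos":[6,0.8,0],"dr":[0,0,0],"grip":0}
    - {"delta_pos":[6.7,0.9,0],"dr":[0,0,0],"grip":0}
    - {"delta_pos":[6.7,0.9,0],"dr":[0,0,0],"grip":0}

```text
clock: 28.9
eef_pos: [568.9, -223.2, 119.2]
eef_rot: [0.674, 0.739, 0.0, 0.0]
ft_force: [0.0, -1.2, 0.3]
gripper_width: 0.1
grasp_force: 0.0
```

Request:
step_arm:
  commands:
    - {"delta_pos":[0.3,0,0],"dr":[0,0,0],"grip":0}
    - {"delta_pos":[0.5,0.1,0],"dr":[0,0,0],"grip":0}
    - {"delta_pos":[0.7,0.1,0],"dr":[0,0,0],"grip":0}
    - {"delta_pos":[0.9,0.1,0],"dr":[0,0,0],"grip":0}
    - {"delta_pos":[1.0,0.1,0],"dr":[0,0,0],"grip":0}
    - {"delta_pos":[1.0,0.1,0],"dr":[0,0,0],"grip":0}
    - {"delta_pos":[1.0,0.1,0],"dr":[0,0,0],"grip":0}
    - {"delta_pos":[1.0,0.1,0],"dr":[0,0,0],"grip":0}

```text
clock: 29.9
eef_pos: [573.6, -222.8, 118.8]
eef_rot: [0.674, 0.739, -0.003, -0.004]
ft_force: [-19.7, -1.8, 10.3]
gripper_width: -0.1
grasp_force: 10.7
```

```bash
python3 - <<'E'
from h import *
s=state();print(s['clock'],s['eef_pos'],s['ft_force'])
d=snap('scene','s10')
for X in[(525.8,-231.3,130),(602,-221,128)]: print(proj(d,X))
g=cv2.cvtColor(cv2.resize(d['pixels'][290:380,185:265],None,fx=4,fy=4,interpolation=cv2.INTER_CUBIC),cv2.COLOR_BGR2GRAY)
c=cv2.HoughCircles(g,cv2.HOUGH_GRADIENT,1.2,40,param1=120,param2=12,minRadius=20,maxRadius=36)
for x,y,r in c[0][:4]: print(185+x/4,290+y/4,r/4,g[int(y),int(x)])
E
```

```text
29.9 [ 573.62249329 -222.84336399  118.79616194] [-19.73297542  -1.75918642  10.29359604]
[196.18579379 317.59270405]
[233.39251573 330.32728413]
232.55 329.45 7.4 95
231.65 343.55 6.83 234
217.85 342.05 8.4800005 105
205.55 349.85 8.81 164
```

The toggle is at its end stop: 20 N of resistance, and the ball is at the expected pixel (233,329). Backing off.

Request:
step_arm:
  commands:
    - {"delta_pos":[-1,0,0],"dr":[0,0,0],"grip":0}
    - {"delta_pos":[-3,-0.4,0],"dr":[0,0,0],"grip":0}
    - {"delta_pos":[-6,-0.8,0],"dr":[0,0,0],"grip":0}
    - {"delta_pos":[-9,-1,2],"dr":[0,0,0],"grip":0}
    - {"delta_pos":[-10,-2,7],"dr":[0,0,0],"grip":0}
    - {"delta_pos":[-11,-4,12],"dr":[0,0,0],"grip":0}
    - {"delta_pos":[-12,-7,16],"dr":[0,0,0],"grip":0}
    - {"delta_pos":[-12,-9,18],"dr":[0,0,0],"grip":0}

```text
clock: 30.95
eef_pos: [458.7, -314.1, 302.8]
eef_rot: [0.674, 0.739, -0.0, 0.003]
ft_force: [-0.2, 0.8, -0.4]
gripper_width: 0.2
grasp_force: 0.0
```

Request:
step_arm:
  commands:
    - {"delta_pos":[0,0,0],"dr":[0,0,0],"grip":0}
    - {"delta_pos":[0,0,0],"dr":[0,0,0],"grip":0}
    - {"delta_pos":[0,0,0],"dr":[0,0,0],"grip":0}
    - {"delta_pos":[0,0,0],"dr":[0,0,0],"grip":0}
    - {"delta_pos":[0,0,0],"dr":[0,0,0],"grip":0}
    - {"delta_pos":[0,0,0],"dr":[0,0,0],"grip":0}
    - {"delta_pos":[0,0,0],"dr":[0,0,0],"grip":0}
    - {"delta_pos":[0,0,0],"dr":[0,0,0],"grip":0}

```text
clock: 31.95
eef_pos: [458.3, -312.4, 299.2]
eef_rot: [0.674, 0.739, -0.0, 0.0]
ft_force: [-0.2, -0.5, 0.6]
gripper_width: 0.0
grasp_force: 0.0
```

```bash
python3 - <<'E'
from h import *
s=state();print(s['clock'],s['eef_pos'],s['ft_force'])
d=snap('scene','s11')['pixels'];e=load('s8')['pixels'];q=load('s10')['pixels']
print('lid/spoon/cup change since s8',cv2.absdiff(d[150:300,215:370],e[150:300,215:370]).max(2).__gt__(40).sum())
print('ball region change since s10',cv2.absdiff(d[320:340,224:245],q[320:340,224:245]).max(2).__gt__(40).sum())
g=cv2.cvtColor(cv2.resize(d[290:380,185:265],None,fx=4,fy=4,interpolation=cv2.INTER_CUBIC),cv2.COLOR_BGR2GRAY)
c=cv2.HoughCircles(g,cv2.HOUGH_GRADIENT,1.2,40,param1=120,param2=12,minRadius=20,maxRadius=36)
print([(185+x/4,290+y/4,r/4) for x,y,r in c[0][:3]])
cv2.imwrite('pics/fin.png',cv2.resize(d[150:370,150:370],(600,600),interpolation=cv2.INTER_CUBIC))
E
```

```text
31.95 [ 458.29656    -312.37958506  299.21190552] [-0.2422676  -0.48216123  0.57776759]
lid/spoon/cup change since s8 1185
ball region change since s10 17
[(np.float32(233.15), np.float32(329.75), np.float32(7.13)), (np.float32(213.65), np.float32(305.75), np.float32(7.1000004)), (np.float32(229.55), np.float32(342.65), np.float32(8.81))]
```

View pics/fin.png

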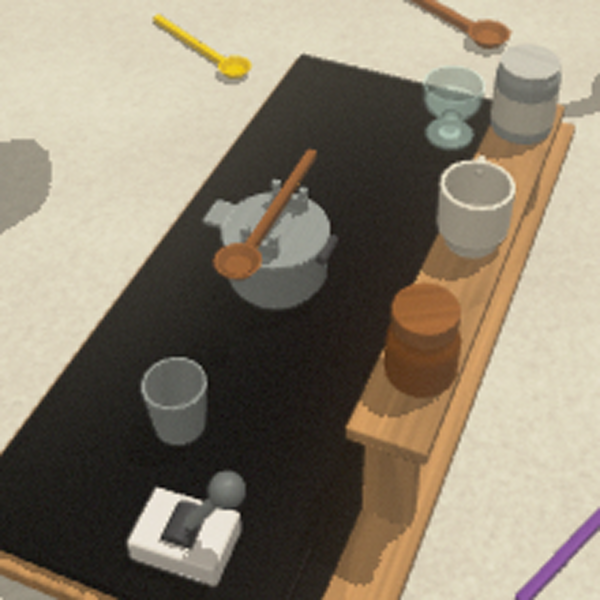

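The picture shows the cup on the shelf at (477,210), the lid closed with the spoon across its forks (237,262)–(310,155), the toggle over at (227,490), and the other things in place.

```bash
python3 -c "
from station import *
print(finish_job())"
```

```text
the job is handed in; nothing more can be done
None
```

I handed the job in at about 32 s: the cup is upright mid-shelf, the lid closed with the spoon across its forks, the toggle on and the other things in place; that is from my own pictures and force readings, as the hand-in gave no verdict.

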